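Swap two lens blanks and build up the lens mount

ROBOT

A 6-joint arm with a two-finger parallel gripper is mounted at the origin on the work surface; the furniture and walls round the work are solid. World frame = base frame: x ahead of the robot, y to its left, z up, the work surface at z = 0. Lengths are in mm, angles in degrees, forces in N, time in s.
With the tool pointing down it reaches from about 350 to 975 mm from the base axis. Payload 4.9 kg.
Tool frame: the origin (TCP) lies on the centre line of the jaws, within the pads' length; the fingertips stand 14 mm ahead of it and the grasp point (between the pads) lies 5 mm behind it (tip_reach is the distance from the TCP to the fingertips, in mm); z points along the fingers, x is the direction in which the jaws open and shut, and the axes are right-handed (so a half turn about z gives the same grasp; the last joint's range is limited). The gripper opens to 85 mm and grips with 20 to 120 N. Pads are 22 mm wide; open, the fingers measure 114 mm over their backs; the gripper's body (76 mm by 85 mm) begins 54 mm behind the grasp point. The pads swing forward as they close: fully open they stand 13 mm farther back than shut.
Start: joints at [68.583, 3.019, 92.412, -0, 84.569, -6.818], TCP at [157.523, 604.804, 245.304] pointing down, gripper open.
Joint ranges: [-172.51, 172.51], [-57.92, 126.97], [3.15, 148.05], [-58.71, 238.71], [5.1, 150.11], [-179.66, 179.66]. Speed limits (degrees/s): [147.25, 147.25, 180, 180, 180, 180].

INTERFACE

Orientations are given as [roll, pitch, yaw] about the fixed x, y, z axes, in that order (R = Rz(yaw) Ry(pitch) Rx(roll)).
In Python, from cell import * gives the robot as it stands. The module is installed in compiled form; this text tells all that it offers.
- The arm moves only by the tool arm_command, never from a script. Its argument "motion" is a list of rows, each a list of 4 numbers: the shift along the tool's x, y, z in m, then the turn about the tool's z in degrees. In form: [[x, y, z, turn], ...]. A call has 1 to 5 rows; each row is the pose to reach, as a shift and turn from the pose commanded when the call began, along the tool's axes at that moment; what a row does not reach only later rows make up. A row lasts 1/12 s, in which the tool goes at most 41.7 mm and 7.16 degrees, less where a joint would pass 70% of its speed; a pose out of reach is approached as far as the arm can. A call with a gripper value outside its range is refused whole. "jaw" is the opening, from 0 (shut) to 1 (fully open), set as the call begins (left out, the last holds). The fingers move at their own pace and stop on an object; the grip force is fixed at half the most. Time passes only in rows, so rows that repeat a pose let the fingers close. It gives the time, the measured TCP pose, the force and the opening at its end, in the units of the state.
- read_state(): the state, without advancing time (a new reading comes with each control period).
- get_image(name): name is "side" or "top"; returns the picture (420x560x3 uint8, blue, green, red); there is no depth.
- calibration(name): a dict with "camera_matrix" (3x3 intrinsics, pixels), "position" and "attitude" of the camera in the world. Camera axes: x right, y down, z forward; pixel columns grow to the right and rows downward; lengths in mm; the calibration is good to about 2 mm. A picture is of the moment at which its call begins. calibration takes no time and is no camera call.
- hand_in(): hands the job in, once; it reports no verdict.
The state is a dict: "clock": time; "joints": joint angles; "qvel": joint speeds; "joint_torque": joint torques, N m; "tool_pos": TCP position; "tcp_rot": TCP orientation; "ft_force": force on the tool from outside, world axes, zero at the start; "torque": the same for the moment, N m; "width": finger opening in mm.
Only numpy, scipy, OpenCV 4.12 (cv2) and the standard library are available. Lean on these libraries where they do the work, as an engineer would, in place of code of your own. Each camera call takes 0.05 s, during which the arm holds its last target. There are 200 camera calls.

TASK

The green and the amber lens blank sit in each other's places: swap them, using the empty grey pad as the stopover for one of them, so that the green blank ends in the blue storage cradle and the amber one in the black pin mount. Build the mount up in order: brass spacer at the bottom, then the amber blank, then the black retaining ring on top, all lying flat between the pins. Leave the pink dish and the red cap where they are.

Things in the scene. Friction and masses are not known exactly. Their poses are not given: they have to be found in the camera images.
- mount: fixed lens mount, holds the green blank at first: black base 80x80x10 mm, round alloy seat with top at 12 mm. Four steel pins, 8 mm thick, on the diagonals 34 mm from the centre, tapering from 46 mm to points at 56 mm (heights above bench), leave a 60 mm circle free; 40 mm gaps between them for fingers face along its x and y. Origin: centre of underside; x, y along the sides, z up.
- cradle: fixed storage cradle, holds the amber blank at first: blue base 84x84x8 mm, on whose top (8 mm above bench) a blank lies. Four white studs, 10 mm thick, on the diagonals 36 mm from the centre, tapering from 16 mm to tops at 22 mm, leave a 62 mm circle free; 40 mm gaps for fingers face along its x and y. Origin: centre of underside; x, y along the sides, z up.
- pad: plain round grey set-down pad, 92 mm across, 4 mm thick, flat, fixed to the bench, empty at the start. Origin: centre of the underside.
- green_blank: green glass lens blank: disc 56 mm across with a straight 14 mm high edge, and a shallow dome (40 mm across) on top rising to 17 mm; 50 to 100 g. Origin: centre of the flat underside, z up. Grip across its edge.
- amber_blank: amber (orange) glass lens blank: the same shape and size as the green one. Origin: centre of the flat underside, z up.
- spacer: brass spacer ring, 56 mm outside, 44 mm inside, 14 mm high, lying flat on the bench. Origin: centre of the underside, z up. Grip across its outside.
- retainer: black retaining ring, 56 mm outside, 44 mm inside, 10 mm high, with four small light pips on top, lying flat on the bench; on the blank it goes round the dome. Origin: centre of the underside, z up. Grip across its outside.
- pink_dish: bystander: covered clear culture dish, pale pink, 62 mm across, 15 mm high, loose on the bench. Origin: centre of the underside.
- red_cap: bystander: red screw cap lying open side up, 58 mm across, 18 mm high, loose on the bench. Origin: centre of the underside.
Not all that is in view belongs to the job. Of the things that look like the amber_blank, the larger one is meant.

How it is judged (in metres and radians):
On the way, in this order (a step that is already met when the one before it is completed fails the run):
1. one of the two blanks has been set down on the grey pad and let go (((horizontal distance between green_blank and pad below 0.025 m and z of green_blank in the frame of pad between 0.001 and 0.007 m and angle between green_blank's own z axis and vertical below 0.12 rad and contact force between the fingers and green_blank below 0.2 N and linear speed of green_blank below 0.03 m/s) or (horizontal distance between amber_blank and pad below 0.025 m and z of amber_blank in the frame of pad between 0.001 and 0.007 m and angle between amber_blank's own z axis and vertical below 0.12 rad and contact force between the fingers and amber_blank below 0.2 N and linear speed of amber_blank below 0.03 m/s))), for 0.2 s.
2. the brass spacer lies flat on the mount's seat, let go (horizontal distance between spacer and mount below 0.006 m and z of spacer in the frame of mount between 0.009 and 0.015 m and angle between spacer's own z axis and vertical below 0.12 rad and contact force between the fingers and spacer below 0.2 N and linear speed of spacer below 0.03 m/s), for 0.2 s.
3. the amber blank lies flat on the spacer in the mount, let go (all of step 2 and horizontal distance between amber_blank and mount below 0.006 m and z of amber_blank in the frame of mount between 0.023 and 0.029 m and angle between amber_blank's own z axis and vertical below 0.12 rad and contact force between the fingers and amber_blank below 0.2 N and linear speed of amber_blank below 0.03 m/s), for 0.2 s.
4. the retaining ring lies flat on the amber blank in the mount, let go (all of step 3 and horizontal distance between retainer and mount below 0.006 m and z of retainer in the frame of mount between 0.037 and 0.043 m and angle between retainer's own z axis and vertical below 0.12 rad and contact force between the fingers and retainer below 0.2 N and linear speed of retainer below 0.03 m/s), for 0.2 s.
At the end, for the whole second after the job is handed in: Spacer, amber blank, retaining ring in the mount (undersides 12, 26, 40 mm above the bench +-3 mm, centres within 6 mm of the mount's); green blank in the cradle (underside 8 +-3 mm, centre within 8 mm); all flat within 0.12 rad, let go, at rest (all of step 4 and horizontal distance between green_blank and cradle below 0.008 m and z of green_blank in the frame of cradle between 0.005 and 0.011 m and angle between green_blank's own z axis and vertical below 0.12 rad and contact force between the fingers and green_blank below 0.2 N and linear speed of green_blank below 0.03 m/s); the robot touches nothing.
It fails at once if the pink dish is moved more than 20 mm (distance of pink_dish from where it was at the start of the episode above 0.02 m).
It fails at once if the red cap is moved more than 20 mm (distance of red_cap from where it was at the start of the episode above 0.02 m).
It also fails if it takes over 128 s, if anything falls off the work surface, if the arm or the gripper's body presses on something with over 40 N, if the wrist force passes 120 N, or if a joint passes its speed limit or range.

## Working session

There is one attempt and no reset: what is moved stays moved. The work goes in short steps, Python scripts to look and compute and a tool call to move; the robot and the scene stay as the last step left them, time stands still between calls to the robot, and variables do not carry over. Pictures are saved under pics/ and viewed, about 12 in all and at most 16, crops included, and the job is handed in when it is done.

Besides the shell and the picture viewer there is one more tool, called after "Call:" as name(argument=value, ...) on one line, values as JSON. arm_command: Moves the arm, as the interface text tells. Its arguments: {"type":"object","properties":{"motion":{"type":"array"},"jaw":{"type":"number"}},"required":["motion"]}

```bash
mkdir -p pics; python3 - <<'E'
from cell import *
import cv2
print(read_state())
for n in("side","top"):
    cv2.imwrite(f"pics/{n}0.png",get_image(n)); print(n,calibration(n))
E
```

```text
{'clock': 0.0, 'joints': array([ 6.85839730e+01,  3.05660781e+00,  9.24927670e+01, -1.60106692e-03,
        8.45673175e+01, -6.81721833e+00]), 'qvel': array([ 0.02146146, -0.04541003,  0.02004514, -0.03840014,  0.0236544 ,
        0.10063228]), 'joint_torque': array([ 1.46993556e-03, -3.93685162e+01, -3.70172954e+01, -7.29722296e-05,
        7.12074587e-03,  2.09913895e-05]), 'tool_pos': array([157.3089814 , 604.2659841 , 244.06298573]), 'tcp_rot': array([-1.79987731e+02,  1.16056495e-01,  7.54013570e+01]), 'ft_force': array([ 0.59068196, -0.63194427, -0.18664424]), 'torque': array([ 0.0732643 , -0.01503795,  0.01911769]), 'width': 85.21955201459109}
side {'camera_matrix': array([[450.9775142 ,   0.        , 274.31112307],
       [  0.        , 450.9775142 , 209.63626437],
       [  0.        ,   0.        ,   1.        ]]), 'position': array([409.70351788, 663.38239021, 603.61924741]), 'attitude': array([-130.67123686,    0.38449309, -168.88761773])}
top {'camera_matrix': array([[455.86167718,   0.        , 266.79836566],
       [  0.        , 455.86167718, 212.21071387],
       [  0.        ,   0.        ,   1.        ]]), 'position': array([347.69961194,  35.5359025 , 893.21385881]), 'attitude': array([-167.29221657,    0.34258082,  -89.71390457])}
```

View pics/side0.png

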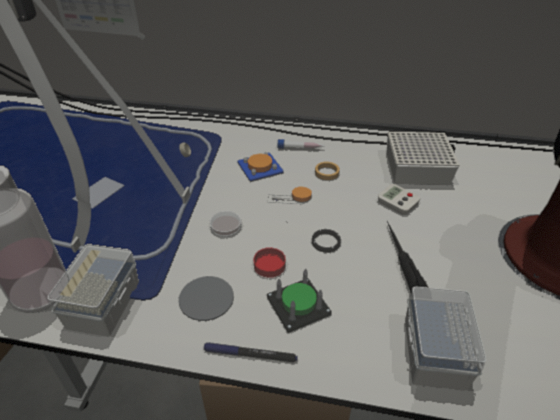

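View pics/top0.png

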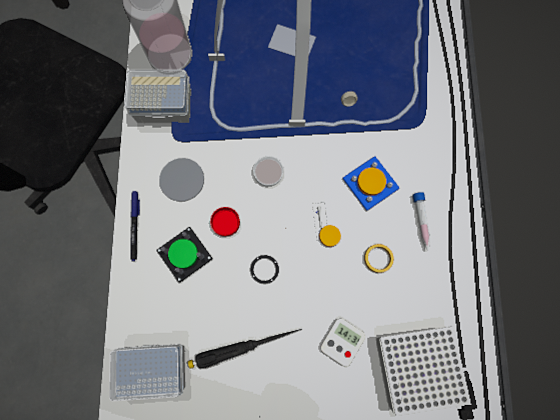

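```bash
cat > h.py <<'E'
from cell import *
import cv2, numpy as np
from scipy.spatial.transform import Rotation as Ro
from scipy.optimize import least_squares
def cam(n):
    c=calibration(n); return c["camera_matrix"],np.array(c["position"]),Ro.from_euler("xyz",c["attitude"],degrees=True).as_matrix()
def proj(n,P):
    K,p,R=cam(n); q=(np.atleast_2d(P)-p)@R@K.T; return q[:,:2]/q[:,2:]
def ray(n,uv,z):
    K,p,R=cam(n); d=R@np.linalg.solve(K,[*uv,1]); return p+d*(z-p[2])/d[2]
def hullc(pts):
    h=cv2.convexHull(np.float32(pts)); m=cv2.moments(h); return np.array([m["m10"]/m["m00"],m["m01"]/m["m00"]]),m["m00"]
t=np.linspace(0,2*np.pi,73)[:-1]
def cyl(x,y,z,r,h): return np.vstack([np.c_[x+r*np.cos(t),y+r*np.sin(t),0*t+k] for k in(z,z+h)])
def mask(im,col):
    hsv=cv2.cvtColor(im,cv2.COLOR_BGR2HSV); H,S,V=[hsv[...,i].astype(int) for i in range(3)]
    return {"green":(abs(H-62)<20)&(S>120)&(V>60),"amber":(abs(H-18)<9)&(S>120)&(V>80),"red":((H<8)|(H>172))&(S>130)&(V>70),
     "black":(V<70),"blue":(abs(H-110)<12)&(S>150)&(V>70),"pad":(S<40)&(V>85)&(V<160)}[col].astype(np.uint8)
def blob(im,col,near,rad):
    """component of the mask within rad px of near -> hull points"""
    m=mask(im,col); w=np.zeros_like(m); cv2.circle(w,tuple(int(v) for v in near),rad,1,-1)
    n,l,s,c=cv2.connectedComponentsWithStats(m*w); i=1+np.argmax(s[1:,4]); 
    ys,xs=np.nonzero(l==i); return np.c_[xs,ys].astype(np.float32)
def loc(im,n,col,near,rad,z,r,h):
    pts=blob(im,col,near,rad); c,a=hullc(pts)
    f=lambda q:hullc(cyl(q[0],q[1],z,r,h))[0]-c
    s=least_squares(f,ray(n,c,z+h/2)[:2],diff_step=1e-3); return s.x,a,hullc(cyl(*s.x,z,r,h))[1]
E
python3 - <<'E'
from h import *
T=cv2.imread("pics/top0.png");S=cv2.imread("pics/side0.png")
for name,col,a,b,rad,z,r,h in [("green","green",(182,253),(299,297),25,12,28,14),("amber","amber",(372,180),(260,160),22,8,28,14),
 ("spacer","amber",(379,257),(327,170),22,0,28,14),("retainer","black",(264,268),(326,240),22,0,28,10),
 ("red","red",(225,221),(269,262),24,0,29,18),("pad","pad",(181,180),(206,298),33,0,46,4)]:
    for n,im,p in(("top",T,a),("side",S,b)):
        x,A,B=loc(im,n,col,p,rad,z,r,h); print(name,n,x.round(1),int(A),int(B))
for nm,p,z in(("pink",(268,171),15),): print(nm,ray("top",p,7)[:2],ray("side",(226,224),7)[:2])
c=lambda im,x,y,w,h:cv2.resize(im[y:y+h,x:x+w],None,fx=5,fy=5,interpolation=cv2.INTER_CUBIC)
cv2.imwrite("pics/c1.png",np.hstack([c(T,145,215,76,76),c(S,260,260,76,76)]))
cv2.imwrite("pics/c2.png",np.hstack([c(T,334,145,76,76),c(S,222,130,76,76)]))
E
```

```text
Traceback (most recent call last):
  File "h.py", line 27, in loc
    s=least_squares(f,ray(n,c,z+h/2)[:2],diff_step=1e-3); return s.x,a,hullc(cyl(*s.x,z,r,h))[1]
  File "h.py", line 26, in <lambda>
    f=lambda q:hullc(cyl(q[0],q[1],z,r,h))[0]-c
               ~~~~~^^^^^^^^^^^^^^^^^^^^^^
  File "h.py", line 12, in hullc
    h=cv2.convexHull(np.float32(pts)); m=cv2.moments(h); return np.array([m["m10"]/m["m00"],m["m01"]/m["m00"]]),m["m00"]
cv2.error: OpenCV(4.12.0) /io/opencv/modules/imgproc/src/convhull.cpp:143: error: (-215:Assertion failed) total >= 0 && (depth == CV_32F || depth == CV_32S) in function 'convexHull'
```

```bash
sed -i 's/hullc(cyl(q\[0\],q\[1\],z,r,h))/hullc(proj(n,cyl(q[0],q[1],z,r,h)))/; s/hullc(cyl(\*s.x,z,r,h))/hullc(proj(n,cyl(*s.x,z,r,h)))/' h.py
cat > m.py <<'E'
from h import *
T=cv2.imread("pics/top0.png");S=cv2.imread("pics/side0.png")
for name,col,a,b,rad,z,r,h in [("green","green",(182,253),(299,297),25,12,28,14),("amber","amber",(372,180),(260,160),22,8,28,14),
 ("spacer","amber",(379,257),(327,170),22,0,28,14),("retainer","black",(264,268),(326,240),22,0,28,10),
 ("red","red",(225,221),(269,262),24,0,29,18),("pad","pad",(181,180),(206,298),33,0,46,4)]:
    for n,im,p in(("top",T,a),("side",S,b)):
        x,A,B=loc(im,n,col,p,rad,z,r,h); print(name,n,x.round(1),int(A),int(B))
for nm,p,z in(("pink",(268,171),15),): print(nm,ray("top",p,7)[:2],ray("side",(226,224),7)[:2])
c=lambda im,x,y,w,h:cv2.resize(im[y:y+h,x:x+w],None,fx=4,fy=4,interpolation=cv2.INTER_CUBIC)
cv2.imwrite("pics/c1.png",np.vstack([np.hstack([c(T,145,215,74,74),c(S,260,260,74,74)]),np.hstack([c(T,334,145,74,74),c(S,222,130,74,74)])]))
E
python3 m.py
```

```text
green top [463.6 203.9] 662 706
green side [463.9 200.4] 656 931
amber top [ 611.2 -167.5] 574 660
amber side [ 611.7 -166.7] 289 393
spacer top [ 457.7 -176.2] 603 704
spacer side [ 481.  -175.9] 4 403
retainer top [438.3  45.4] 510 667
retainer side [435.7  49.9] 476 601
red top [528.5 125. ] 653 718
red side [528.2 128. ] 377 840
pad top [616.8 216.5] 1503 1560
pad side [617.9 219.1] 2107 1989
pink [633.46689934  39.81718847] [632.17019849  42.71613157]
```

View pics/c1.png

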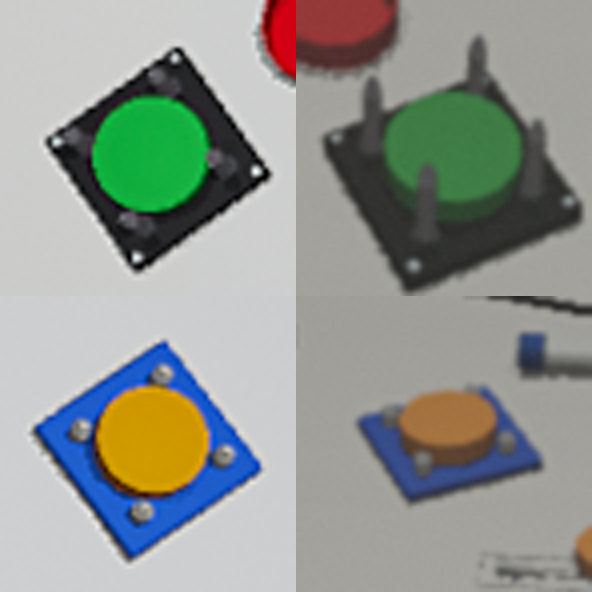

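```bash
cat > m2.py <<'E'
from h import *
u=lambda ox,oy,L:[np.array([ox+(x+.5)/4-.5,oy+(y+.5)/4-.5]) for x,y in L]
def sq(q,s,z):
    a=np.radians(q[2]+np.array([45,135,225,315])); return np.c_[q[0]+s*2**.5*np.cos(a),q[1]+s*2**.5*np.sin(a),0*a+z]
def fit(name,n,C,s,z):
    C=np.array(C)
    def f(q):
        P=proj(n,sq(q,s,z)); return np.concatenate([P[np.argmin(np.hypot(*(P-c).T))]-c for c in C])
    b=min((least_squares(f,[*np.mean([ray(n,c,z)[:2] for c in C],0),a],x_scale=[1,1,1]) for a in(-30,0,30)),key=lambda r:r.cost)
    print(name,n,b.x.round(1),"rms px",(np.sqrt(2*b.cost/len(C))).round(2))
fit("mount","top",u(145,215,[(175,47),(270,177),(137,270),(46,142)]),40,10)
fit("mount","side",u(260,260-74,[(484-296,66+296),(582-296,210+296),(410-296,282+296),(325-296,138+296)]),40,10)
fit("cradle","top",u(334,145,[(163,342-296),(262,466-296),(130,556-296),(34,431-296)]),42,8)
fit("cradle","side",u(222,130,[(486-296,387-296),(541-296,460-296),(411-296,495-296),(359-296,420-296)]),42,8)
E
sed -i 's/(abs(H-18)<9)&(S>120)&(V>80)/(abs(H-18)<11)\&(S>110)\&(V>40)/;s/(S>120)&(V>60)/(S>110)\&(V>30)/' h.py
python3 m2.py; python3 m.py|head -6
```

```text
mount top [462.5 202.9 -52.9] rms px 0.87
mount side [464.  206.3 -52.4] rms px 1.21
cradle top [ 609.3 -166.9  -55. ] rms px 1.09
cradle side [ 609.5 -162.6   35.2] rms px 1.08
green top [463.5 203.8] 682 706
green side [463.9 200.7] 689 931
amber top [ 610.9 -167.3] 583 660
amber side [ 611.1 -165.5] 313 393
spacer top [ 457.2 -176. ] 618 704
spacer side [ 457.6 -178.3] 228 406
```

Call:
arm_command(motion=[[-0.024,0.031,0,7],[-0.048,0.062,0,14],[-0.072,0.093,0,21],[-0.096,0.124,0,28],[-0.12,0.155,0,35]], jaw=1)

```text
clock: 0.52
tool_pos: [277.7, 447.9, 244.7]
tcp_rot: [180.0, 0.0, 40.1]
ft_force: [-0.3, 0.5, -0.0]
width: 85.5
```

Call:
arm_command(motion=[[-0.002,0.031,0,3.4],[-0.004,0.062,0,3.4],[-0.006,0.093,0,3.4],[-0.008,0.124,0,3.4],[-0.009,0.154,0,3.4]])

```text
clock: 0.93
tool_pos: [370.6, 324.9, 244.8]
tcp_rot: [-180.0, 0.0, 37.0]
ft_force: [0.3, 1.1, -0.1]
width: 85.3
```

Call:
arm_command(motion=[[0,0.035,0.025,0],[0,0.07,0.05,0],[0,0.105,0.075,0],[0,0.14,0.09,0],[0,0.154,0.1,0]])

```text
clock: 1.35
tool_pos: [463.2, 199.9, 142.3]
tcp_rot: [-180.0, 0.2, 36.8]
ft_force: [0.1, 0.2, -0.2]
width: 85.4
```

Call:
arm_command(motion=[[0,0,0,0],[0,0,0,0]])

```text
clock: 1.52
tool_pos: [462.4, 202.9, 144.2]
tcp_rot: [-179.9, 0.1, 36.9]
ft_force: [0.5, 0.2, 0.3]
width: 85.2
```

```bash
python3 - <<'E'
from h import *
for i in range(1):
    print(read_state()["tool_pos"])
T=get_image("top");S=get_image("side")
cv2.imwrite("pics/t1.png",T);cv2.imwrite("pics/s1.png",S)
g=proj("top",[[463,204,131],[463,204,145]]);k=proj("side",[[463,204,131],[463,204,145]]);print(g,k)
c=lambda im,p:cv2.resize(im[int(p[1])-60:int(p[1])+60,int(p[0])-60:int(p[0])+60],(400,400),interpolation=cv2.INTER_CUBIC)
cv2.imwrite("pics/c2.png",np.hstack([c(T,g[0]),c(S,k[0])]))
E
```

```text
[462.38955255 202.86421112 144.20681049]
[[170.11205472 244.52913399]
 [168.31593406 243.25662556]] [[301.34252658 249.28069666]
 [301.65754697 242.45339819]]
```

View pics/c2.png

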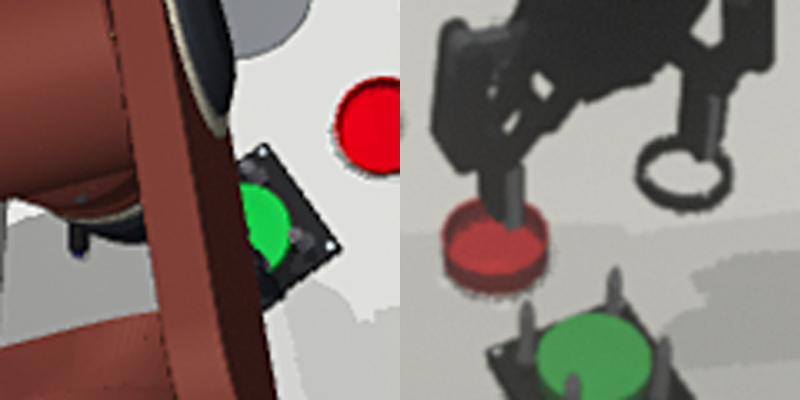

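Call:
arm_command(motion=[[0.001,-0.001,0.03,0],[0.001,-0.001,0.06,0],[0.001,-0.001,0.08,0],[0.001,-0.001,0.1,0],[0.001,-0.001,0.113,0]])

```text
clock: 2.03
tool_pos: [462.0, 206.1, 31.3]
tcp_rot: [-180.0, 0.0, 37.1]
ft_force: [-0.2, -0.3, -0.4]
width: 85.5
```

Call:
arm_command(motion=[[0,0,0.004,0],[0,0,0.007,0],[0,0,0.007,0],[0,0,0.007,0]])

```text
clock: 2.37
tool_pos: [464.0, 205.6, 26.7]
tcp_rot: [180.0, -0.1, 37.0]
ft_force: [-0.3, -0.5, 0.5]
width: 85.6
```

```bash
python3 - <<'E'
from h import *
S=get_image("side"); cv2.imwrite("pics/s2.png",S)
print(read_state()["tool_pos"])
cv2.imwrite("pics/c3.png",cv2.resize(S[220:340,230:370],None,fx=5,fy=5,interpolation=cv2.INTER_CUBIC))
E
```

```text
[464.10663915 205.54832366  26.82154116]
```

View pics/c3.png

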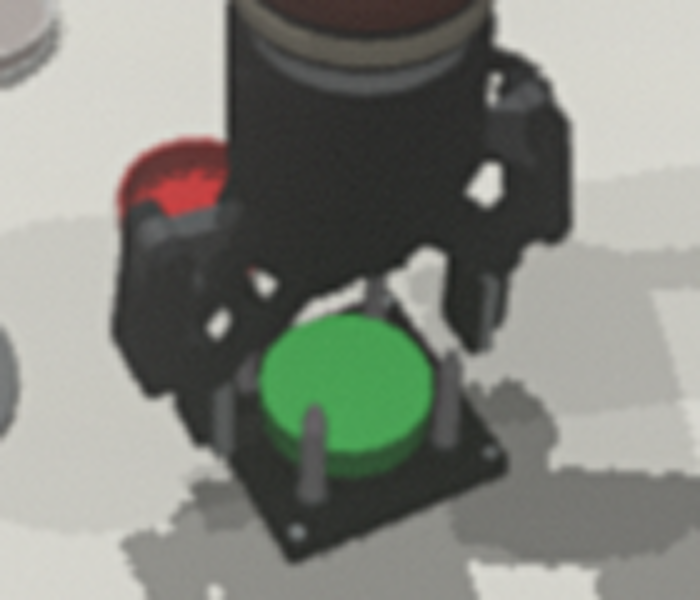

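Call:
arm_command(motion=[[0,0,0.001,0],[0,0,0.002,0],[0,0,0.002,0],[0,0,0.002,0],[0,0,0.002,0]], jaw=0)

```text
clock: 2.83
tool_pos: [464.0, 205.1, 24.3]
tcp_rot: [180.0, -0.1, 37.0]
ft_force: [-0.2, 0.1, 6.3]
width: 53.7
```

Call:
arm_command(motion=[[0,0,0,0],[0,0,0,0],[0,0,0,0],[0,0,0,0],[0,0,0,0]])

```text
clock: 3.25
tool_pos: [464.0, 205.1, 24.3]
tcp_rot: [180.0, -0.1, 37.0]
ft_force: [-0.0, 0.5, 5.4]
width: 53.8
```

```bash
python3 - <<'E'
from h import *
S=get_image("side"); cv2.imwrite("pics/s3.png",S)
for i in range(4): print(read_state()["tool_pos"],read_state()["width"],read_state()["ft_force"]);get_image("side")
cv2.imwrite("pics/c4.png",cv2.resize(S[220:340,230:370],None,fx=5,fy=5,interpolation=cv2.INTER_CUBIC))
E
```

```text
[464.009357  205.1011901  24.3356101] 53.67080154798824 [0.05335402 0.07972736 5.3515233 ]
[464.01524609 205.11561357  24.32727299] 53.611634837275126 [0.01220597 0.99543321 5.04350632]
[463.99470781 205.11831207  24.31242269] 53.973689616538095 [-0.57516352  0.3335328   4.9990649 ]
[464.01645401 205.11687082  24.33182193] 53.85563821597679 [ 0.74909011 -0.18236351  5.17588865]
```

View pics/c4.png

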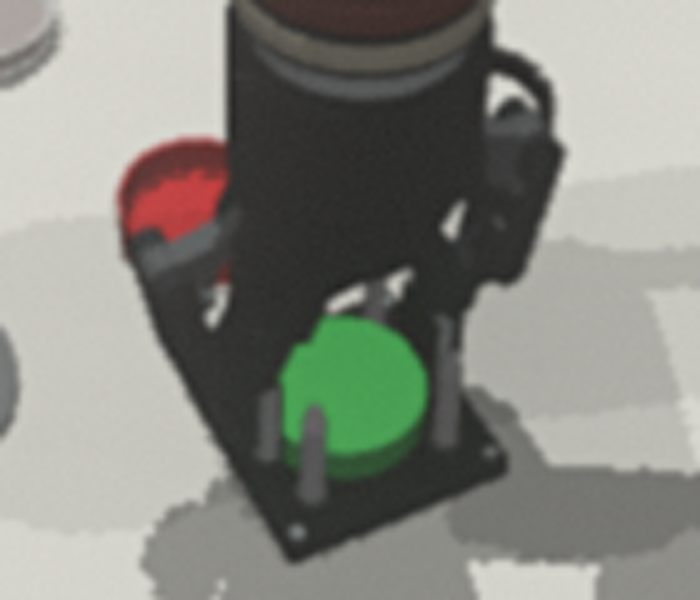

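Call:
arm_command(motion=[[0,0,-0.01,0],[0,0,-0.025,0],[0,0,-0.045,0],[0,0,-0.065,0],[0,0,-0.08,0]])

```text
clock: 3.92
tool_pos: [463.0, 204.9, 104.7]
tcp_rot: [180.0, -0.0, 37.0]
ft_force: [0.4, 0.2, -0.4]
width: 53.2
```

```bash
python3 - <<'E'
from h import *
S=get_image("side"); cv2.imwrite("pics/s4.png",S)
for i in range(2): print(read_state()["tool_pos"],read_state()["width"],read_state()["ft_force"]);get_image("side")
cv2.imwrite("pics/c5.png",cv2.resize(S[190:340,220:380],None,fx=4,fy=4,interpolation=cv2.INTER_CUBIC))
E
```

```text
[465.05968958 205.47444691 107.90740776] 53.73901613148483 [1.82989229 1.64587017 0.96704082]
[464.90371712 205.40527449 106.41239123] 53.72695766324418 [ 1.13256129 -0.50200824 -0.81824835]
```

View pics/c5.png

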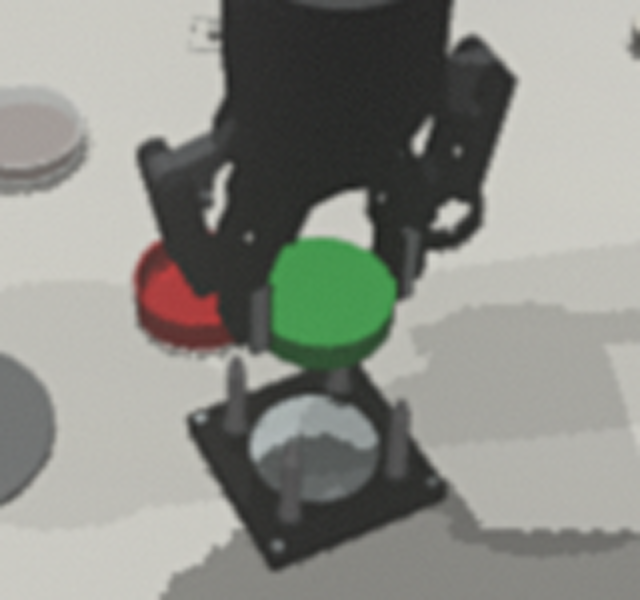

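Call:
arm_command(motion=[[0.018,0.012,0,0],[0.046,0.03,0,0],[0.078,0.05,0,0],[0.108,0.069,0,0],[0.129,0.082,0,0]])

```text
clock: 4.48
tool_pos: [616.8, 216.7, 100.9]
tcp_rot: [-180.0, 0.1, 37.0]
ft_force: [0.3, -0.7, -1.4]
width: 53.7
```

Call:
arm_command(motion=[[0,0,0.015,0],[0,0,0.04,0],[0,0,0.065,0],[0,0,0.08,0],[0,0,0.087,0]])

```text
clock: 4.9
tool_pos: [611.9, 216.3, 14.4]
tcp_rot: [-179.8, 0.5, 37.0]
ft_force: [-23.6, -7.5, 39.8]
width: 53.5
```

Call:
arm_command(motion=[[0,0,0,0],[0,0,0,0],[0,0,0,0]])

```text
clock: 5.15
tool_pos: [614.7, 217.0, 15.6]
tcp_rot: [-180.0, 0.1, 37.0]
ft_force: [0.3, -0.1, -0.5]
width: 54.0
```

```bash
python3 - <<'E'
from h import *
T=get_image("top");S=get_image("side"); cv2.imwrite("pics/s5.png",S);cv2.imwrite("pics/t5.png",T)
s=read_state();print(s["tool_pos"],s["width"],s["ft_force"])
for n in("top","side"):
  print(n,proj(n,[[617,217,10]]))
cv2.imwrite("pics/c6.png",np.hstack([cv2.resize(S[220:340,150:290],None,fx=3,fy=3),cv2.resize(T[120:240,120:240],None,fx=3,fy=3)]))
E
```

```text
[614.92616348 217.02552122  15.81774867] 53.454009626989844 [-0.59468539 -0.29520477 -0.43911042]
top [[180.36117817 178.06621354]]
side [[206.11949965 293.42484345]]
```

View pics/c6.png

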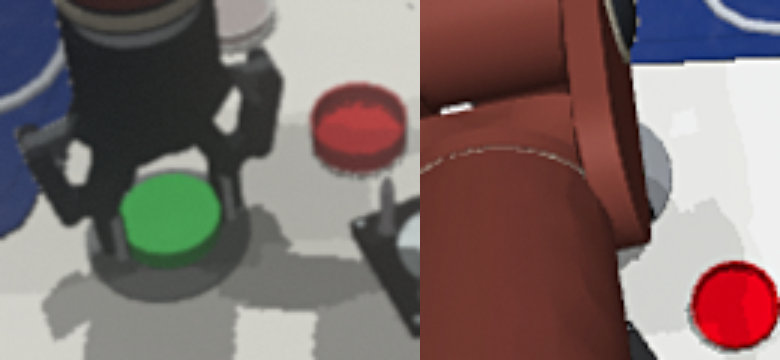

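Call:
arm_command(motion=[[0,0,0,0],[0,0,0,0],[0,0,0,0],[0,0,-0.002,0]], jaw=1)

```text
clock: 5.58
tool_pos: [615.3, 217.0, 18.1]
tcp_rot: [-180.0, 0.0, 37.0]
ft_force: [-0.2, -0.0, 1.0]
width: 85.3
```

Call:
arm_command(motion=[[0,0,-0.01,0],[0,0,-0.03,0],[0,0,-0.06,0],[0,0,-0.085,0],[0,0,-0.1,0]])

```text
clock: 6.0
tool_pos: [617.3, 217.5, 123.0]
tcp_rot: [179.9, -0.3, 37.0]
ft_force: [-0.6, 0.5, 0.3]
width: 85.3
```

Call:
arm_command(motion=[[-0.024,0.014,0,0],[-0.048,0.029,0,0],[-0.072,0.043,0,0],[-0.096,0.058,0,0],[-0.12,0.073,0,0]])

```text
clock: 6.42
tool_pos: [562.9, 85.6, 118.7]
tcp_rot: [180.0, -0.0, 37.0]
ft_force: [0.5, 0.8, 1.0]
width: 85.1
```

Call:
arm_command(motion=[[-0.024,0.014,0,0],[-0.048,0.029,0,0],[-0.072,0.043,0,0],[-0.096,0.058,0,0],[-0.12,0.073,0,0]])

```text
clock: 6.83
tool_pos: [511.0, -45.1, 118.7]
tcp_rot: [180.0, -0.0, 37.0]
ft_force: [0.2, -0.1, 0.2]
width: 85.3
```

```bash
python3 - <<'E'
from h import *
T=get_image("top");S=get_image("side"); cv2.imwrite("pics/s6.png",S);cv2.imwrite("pics/t6.png",T)
s=read_state();print(s["tool_pos"],s["width"],s["ft_force"])
for n,im,p in(("top",T,(180,178)),("side",S,(206,291))):
   x,A,B=loc(im,n,"green",p,30,4,28,14); print(n,x.round(1),int(A),int(B))
print(loc(T,"top","amber",(379,257),22,0,28,14),loc(S,"side","amber",(327,170),22,0,28,14))
E
```

```text
[510.62308912 -46.6148846  118.54231574] 85.03746452797445 [ 0.05349663  0.24234081 -0.78870506]
top [616.  216.5] 590 645
side [618.1 213.9] 635 884
(array([ 454.36530175, -195.88108014]), 102.0, 710.6755741017405) (array([ 457.32192261, -177.4520832 ]), 237.5, 406.72771006124094)
```

```bash
python3 - <<'E'
from h import *
T=cv2.imread("pics/t6.png");S=cv2.imread("pics/s6.png")
c=lambda im,x,y,w,h:cv2.resize(im[y:y+h,x:x+w],None,fx=6,fy=6,interpolation=cv2.INTER_CUBIC)
cv2.imwrite("pics/c7.png",np.hstack([c(T,152,220,64,70),c(S,264,266,68,70)]))
from scipy.optimize import minimize
def box(q,s,h):
    a=np.radians(q[2]+np.array([45,135,225,315])); return np.vstack([np.c_[q[0]+s*2**.5*np.cos(a),q[1]+s*2**.5*np.sin(a),0*a+z] for z in(0,h)])
def boxfit(im,col,near,rad,q0,s,h):
    pts=blob(im,col,near,rad); sc=8
    def r(p): 
        m=np.zeros((80*sc,80*sc),np.uint8); cv2.fillConvexPoly(m,np.int32(np.round((cv2.convexHull(np.float32(p))[:,0]-np.array(near)+40+.5)*sc)),1); return m
    hp=cv2.convexHull(pts)[:,0]; hp=np.vstack([hp+d for d in([.5,.5],[-.5,.5],[.5,-.5],[-.5,-.5])]); M=r(hp)
    f=lambda q:float((r(proj("top",box(q,s,h)))!=M).sum())/sc**2
    b=minimize(f,q0,method="Nelder-Mead",options=dict(initial_simplex=np.array(q0)+np.array([[0,0,0],[5,0,0],[0,5,0],[0,0,6]])));return b.x.round(2),b.fun,M.sum()/sc**2
print("mount",boxfit(T,"black",(183,254),34,[463,203,37.5],40,10))
print("cradle",boxfit(cv2.imread("pics/top0.png"),"blue",(371,183),36,[610,-167,35],42,8))
E
```

```text
mount (array([463.61, 203.18,  36.85]), np.float64(37.890625), np.float64(1714.953125))
cradle (array([ 610.24, -168.07,   34.43]), np.float64(26.421875), np.float64(1707.890625))
```

View pics/c7.png

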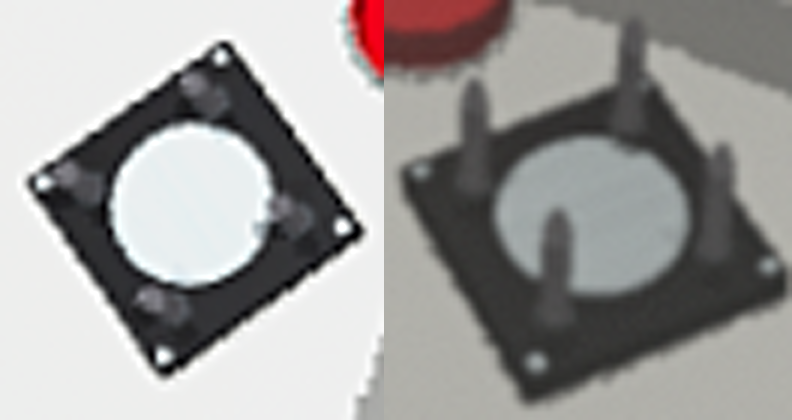

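```bash
python3 - <<'E'
from h import *
f=lambda x,y,ox,oy:(ox+(x+.5)/6-.5,oy+(y+.5)/6-.5)
print("dots top",ray("top",f(192.5,205.75,152,220),10),"seat top",ray("top",f(190.5,204,152,220),12))
print("dots side",ray("side",f((421+769+537+640)/4-384,(173+265+362+86)/4,264,266),10),"tips side",ray("side",f((634+474+721+559)/4-384,(20+83+148+213)/4,264,266),55),"seat side",ray("side",f(592-384,215,264,266),12))
T=cv2.imread("pics/top0.png")
for n,im,p in(("top",T,(264,268)),("side",cv2.imread("pics/side0.png"),(326,240))): print("ret",loc(im,n,"black",p,20,0,28,10))
print(read_state()["tool_pos"])
E
```

```text
dots top [463.04457216 203.35259253  10.        ] seat top [463.35005832 203.64702531  12.        ]
dots side [463.79036255 206.74743529  10.        ] tips side [463.55966193 207.48599817  55.        ] seat side [463.87593354 206.11625328  12.        ]
ret (array([438.30398549,  45.44774184]), 510.0, 667.8181836887961)
ret (array([435.70308863,  49.85900521]), 476.5, 601.7468491301406)
[510.62308912 -46.6148846  118.54231574]
```

Call:
arm_command(motion=[[-0.025,0.015,0,0],[-0.05,0.03,0,0],[-0.08,0.047,0,0],[-0.106,0.062,0,0],[-0.121,0.071,0,0]])

```text
clock: 7.35
tool_pos: [457.2, -175.1, 118.7]
tcp_rot: [180.0, 0.0, 36.9]
ft_force: [-0.2, -0.2, 0.6]
width: 85.2
```

Call:
arm_command(motion=[[0,0,0.02,0],[0,0,0.05,0],[0,0,0.08,0],[0,0,0.095,0],[0,0,0.1,0]])

```text
clock: 7.77
tool_pos: [455.8, -171.7, 15.1]
tcp_rot: [-179.7, 0.1, 37.0]
ft_force: [0.3, 0.8, 0.4]
width: 85.5
```

Call:
arm_command(motion=[[0,0,0.002,0],[0,0,0.005,0],[0,0,0.005,0],[0,0,0.005,0]])

```text
clock: 8.1
tool_pos: [458.9, -173.9, 14.7]
tcp_rot: [179.9, -0.1, 37.0]
ft_force: [0.7, -0.2, 0.4]
width: 85.5
```

```bash
python3 - <<'E'
from h import *
T=get_image("top");S=get_image("side"); cv2.imwrite("pics/s8.png",S)
s=read_state();print(s["tool_pos"],s["width"],s["ft_force"])
cv2.imwrite("pics/c8.png",cv2.resize(S[110:220,260:400],None,fx=5,fy=5,interpolation=cv2.INTER_CUBIC))
E
```

```text
[ 458.69603173 -173.90164797   14.54550908] 85.4566343075476 [0.54329915 0.99727743 0.4388987 ]
```

View pics/c8.png

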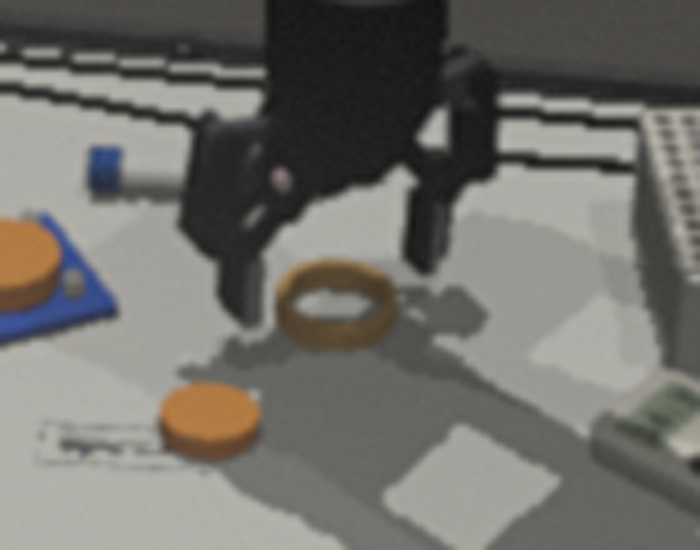

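Call:
arm_command(motion=[[-0.003,0,0.002,0],[-0.003,0,0.003,0],[-0.003,0,0.003,0]])

```text
clock: 8.45
tool_pos: [455.1, -175.4, 10.2]
tcp_rot: [-180.0, 0.0, 37.0]
ft_force: [0.7, -0.1, 1.0]
width: 85.7
```

Call:
arm_command(motion=[[0,0,0,0],[0,0,0,0],[0,0,0,0],[0,0,0,0],[0,0,0,0]], jaw=0)

```text
clock: 8.87
tool_pos: [455.9, -175.6, 10.8]
tcp_rot: [179.9, -0.0, 37.0]
ft_force: [-0.4, -0.2, 2.9]
width: 53.2
```

Call:
arm_command(motion=[[0,0,0,0],[0,0,0,0],[0,0,0,0]])

```text
clock: 9.12
tool_pos: [455.9, -175.6, 10.8]
tcp_rot: [179.9, -0.0, 37.0]
ft_force: [1.0, 0.1, 4.1]
width: 53.3
```

Call:
arm_command(motion=[[0,0,-0.01,0],[0,0,-0.03,0],[0,0,-0.06,0],[0,0,-0.085,0],[0,0,-0.1,0]])

```text
clock: 9.53
tool_pos: [456.0, -175.6, 113.2]
tcp_rot: [179.9, -0.1, 37.0]
ft_force: [1.6, -0.6, -0.5]
width: 53.2
```

Call:
arm_command(motion=[[0,0,0,0],[0,0,0,0],[0,0,0,0],[0,0,0,0]])

```text
clock: 9.87
tool_pos: [454.0, -174.6, 108.2]
tcp_rot: [-179.8, 0.1, 37.0]
ft_force: [0.4, 0.4, -1.4]
width: 53.3
```

Call:
arm_command(motion=[[0.008,-0.01,0,0],[0.022,-0.028,0,0],[0.04,-0.051,0,0],[0.058,-0.074,0,0],[0.078,-0.1,0,0]])

```text
clock: 10.28
tool_pos: [456.5, -46.8, 109.1]
tcp_rot: [-179.9, 0.1, 36.9]
ft_force: [0.8, -0.2, -1.3]
width: 53.0
```

Call:
arm_command(motion=[[0.018,-0.023,0,0],[0.036,-0.046,0,0],[0.054,-0.069,0,0],[0.072,-0.092,0,0],[0.088,-0.112,0,0]])

```text
clock: 10.7
tool_pos: [458.9, 96.3, 109.1]
tcp_rot: [-179.9, 0.1, 37.0]
ft_force: [-0.2, 0.1, -1.0]
width: 53.1
```

Call:
arm_command(motion=[[0.016,-0.02,0,0],[0.034,-0.043,0,0],[0.05,-0.064,0,0],[0.062,-0.079,0,0],[0.068,-0.087,0,0]])

```text
clock: 11.12
tool_pos: [460.9, 206.7, 109.1]
tcp_rot: [-179.9, 0.1, 37.1]
ft_force: [0.2, -0.6, -0.5]
width: 53.0
```

Call:
arm_command(motion=[[0,0,0.01,0],[0,0,0.015,0],[0,0,0.015,0],[0,0,0.015,0],[0,0,0.015,0]])

```text
clock: 11.53
tool_pos: [462.3, 203.4, 95.0]
tcp_rot: [-180.0, 0.0, 36.9]
ft_force: [0.2, -0.1, -0.5]
width: 53.2
```

```bash
cat > look.py <<'E'
from h import *
import sys
tag,cx,cy=sys.argv[1],int(sys.argv[2]),int(sys.argv[3])
S=get_image("side"); P=[]
for i in range(6): P.append(read_state()["tool_pos"]); get_image("side")
s=read_state();print(np.mean(P,0).round(2),np.ptp(P,0).round(2),s["width"].round(1),s["ft_force"].round(1),s["clock"])
cv2.imwrite(f"pics/{tag}_full.png",S)
cv2.imwrite(f"pics/{tag}.png",cv2.resize(S[max(cy-60,0):cy+60,cx-70:cx+70],None,fx=5,fy=5,interpolation=cv2.INTER_CUBIC))
E
python3 look.py c9 299 285
```

```text
Traceback (most recent call last):
  File "look.py", line 6, in <module>
    s=read_state();print(np.mean(P,0).round(2),np.ptp(P,0).round(2),s["width"].round(1),s["ft_force"].round(1),s["clock"])
                                                                    ^^^^^^^^^^^^^^^^
AttributeError: 'float' object has no attribute 'round'
```

```bash
sed -i 's/s\["width"\].round(1)/round(s["width"],1)/' look.py; python3 look.py c9 299 270
```

```text
[462.36 204.31  95.41] [0.16 0.09 0.22] 53.3 [-0.4  0.3 -0.9] 12.2333
```

View pics/c9.png

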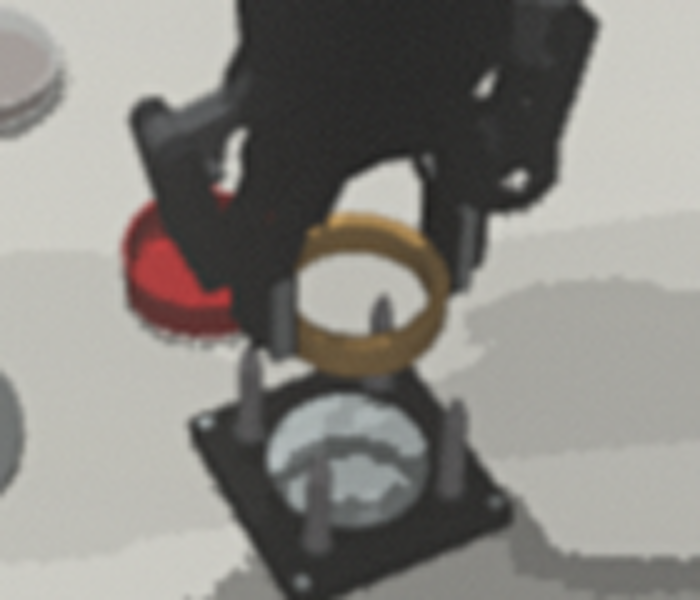

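```bash
cat > fit.py <<'E'
from h import *
import sys
def ringfit(im,n,col,c0,z,r,h):
    """fit x,y of cylinder so that the outline meets the visible lower/right hull of the mask (robust)"""
    p0=proj(n,[[*c0,z+h/2]])[0]; pts=blob(im,col,p0,48); hp=cv2.convexHull(pts)[:,0]
    hp=np.vstack([hp+d for d in([.5,.5],[-.5,.5],[.5,-.5],[-.5,-.5])]); hp=cv2.convexHull(hp)[:,0]
    def f(q):
        H=cv2.convexHull(np.float32(proj(n,cyl(q[0],q[1],z,r,h))))
        return [cv2.pointPolygonTest(H,(float(a),float(b)),True) for a,b in hp]
    s=least_squares(f,c0,loss="soft_l1",f_scale=.4,diff_step=1e-3); return s.x.round(2),np.round(s.fun,1)
if __name__=="__main__":
    S=cv2.imread("pics/c9_full.png")
    print(ringfit(S,"side","amber",[462.4,204.3],84.6,28,14))
    S=cv2.imread("pics/side0.png")
    print(ringfit(S,"side","amber",[457,-176],0,28,14)); print(ringfit(S,"side","green",[463,204],12,28,14))
    print(ringfit(cv2.imread("pics/s6.png"),"side","green",[616,217],4,28,14),ringfit(cv2.imread("pics/t6.png"),"top","green",[616,217],4,28,14)[0])
E
python3 fit.py
```

```text
Traceback (most recent call last):
  File "fit.py", line 13, in <module>
    print(ringfit(S,"side","amber",[462.4,204.3],84.6,28,14))
          ~~~~~~~^^^^^^^^^^^^^^^^^^^^^^^^^^^^^^^^^^^^^^^^^^^
  File "fit.py", line 6, in ringfit
    hp=np.vstack([hp+d for d in([.5,.5],[-.5,.5],[.5,-.5],[-.5,-.5])]); hp=cv2.convexHull(hp)[:,0]
                                                                           ~~~~~~~~~~~~~~^^^^
cv2.error: OpenCV(4.12.0) /io/opencv/modules/imgproc/src/convhull.cpp:143: error: (-215:Assertion failed) total >= 0 && (depth == CV_32F || depth == CV_32S) in function 'convexHull'
```

```bash
sed -i 's/cv2.convexHull(hp)/cv2.convexHull(np.float32(hp))/' fit.py; python3 fit.py
```

```text
(array([461.16, 208.3 ]), array([ 2.2,  5.6,  1.8,  0.1, -0.7, -0.8, -0.6, -0.1,  0.2, -0.2]))
(array([496.43, -89.33]), array([ 5. ,  3.6,  2.1,  1.2, -0.1, -0.6, -0.4,  0.3,  0.4,  0.3,  3.2,
        4.7,  6.2,  6.7,  7.1]))
(array([464.49, 197.5 ]), array([-0.3, -0.1,  0.2,  0.7,  0.6,  0.7,  1.4,  0.8,  0.2,  0.2, -0. ,
       -0.1, -0.1,  0.8,  3. ,  4. ,  3.9,  3.7,  3.5,  3.1,  1.5,  0.7]))
(array([616.36, 218.1 ]), array([0.9, 2.6, 3.9, 4.6, 4.8, 4.2, 2.1, 0.7, 0.5, 0.6, 0.4, 0.4, 0.3,
       0.5, 0.5, 0.4, 0.5, 0.4, 0.2])) [616.08 216.53]
```

Call:
arm_command(motion=[[0,0.001,0.008,0],[0,0.001,0.018,0],[0,0.001,0.026,0],[0,0.001,0.032,0],[0,0.001,0.036,0]])

```text
clock: 12.65
tool_pos: [461.9, 203.2, 57.4]
tcp_rot: [-179.9, 0.1, 37.0]
ft_force: [-0.2, -0.6, -0.8]
width: 53.1
```

Call:
arm_command(motion=[[0,0,0.004,0],[0,0,0.008,0],[0,0,0.011,0],[0,0,0.013,0],[0,0,0.013,0]])

```text
clock: 13.07
tool_pos: [462.7, 203.5, 45.9]
tcp_rot: [-180.0, 0.0, 37.0]
ft_force: [-1.4, 0.1, -1.3]
width: 53.4
```

Call:
arm_command(motion=[[0,0,0.006,0],[0,0,0.012,0],[0,0,0.017,0],[0,0,0.02,0],[0,0,0.0215,0]])

```text
clock: 13.48
tool_pos: [462.4, 203.3, 23.9]
tcp_rot: [-180.0, 0.1, 37.0]
ft_force: [-0.7, -0.8, -0.8]
width: 53.4
```

Call:
arm_command(motion=[[0,0,0.0005,0],[0,0,0.001,0],[0,0,0.001,0]])

```text
clock: 13.73
tool_pos: [463.1, 203.6, 23.9]
tcp_rot: [180.0, -0.0, 37.0]
ft_force: [0.8, -0.5, -0.8]
width: 52.9
```

Call:
arm_command(motion=[[0,0,0.001,0],[0,0,0.001,0],[0,0,0.001,0],[0,0,0.001,0],[0,0,0.001,0]], jaw=1)

```text
clock: 14.15
tool_pos: [463.1, 203.6, 23.0]
tcp_rot: [180.0, -0.0, 37.0]
ft_force: [0.4, -0.0, 0.6]
width: 85.2
```

Call:
arm_command(motion=[[0,0,-0.008,0],[0,0,-0.025,0],[0,0,-0.05,0],[0,0,-0.075,0],[0,0,-0.091,0]])

```text
clock: 14.57
tool_pos: [464.1, 203.8, 117.1]
tcp_rot: [179.9, -0.2, 37.0]
ft_force: [0.8, -0.2, 1.7]
width: 85.5
```

Call:
arm_command(motion=[[-0.004,0.014,0,0],[-0.012,0.042,0,0],[-0.02,0.072,0,0],[-0.028,0.102,0,0],[-0.036,0.132,0,0]])

```text
clock: 14.98
tool_pos: [514.1, 75.2, 114.7]
tcp_rot: [180.0, -0.1, 37.0]
ft_force: [-0.4, 0.2, -0.2]
width: 85.5
```

Call:
arm_command(motion=[[-0.008,0.03,0,0],[-0.016,0.06,0,0],[-0.024,0.09,0,0],[-0.032,0.12,0,0],[-0.04,0.15,0,0]])

```text
clock: 15.4
tool_pos: [572.4, -69.0, 114.6]
tcp_rot: [180.0, -0.0, 37.0]
ft_force: [-0.1, 0.0, 0.0]
width: 85.7
```

```bash
python3 look.py d1 299 285; python3 - <<'E'
from h import *
T=get_image("top"); cv2.imwrite("pics/t10.png",T)
p=proj("top",[[463,203.5,20]])[0]; print(p); print(loc(T,"top","amber",p,24,12,28,14))
p=proj("top",[[610,-167,15]])[0]; print(loc(T,"top","amber",p,22,8,28,14))
cv2.imwrite("pics/d1b.png",np.hstack([cv2.resize(T[220:290,150:220],None,fx=5,fy=5),cv2.resize(cv2.imread("pics/d1_full.png")[250:320,264:334],None,fx=5,fy=5)]))
E
```

```text
[572.67 -69.32 114.52] [2.91 7.07 1.39] 85.3 [-1.4  0.3 -1.2] 15.75
[182.63491396 253.21875337]
(array([464.08643687, 203.00250282]), 684.0, 706.1400175200542)
(array([ 622.92288824, -162.14616553]), 220.0, 656.5554227808025)
```

View pics/d1b.png

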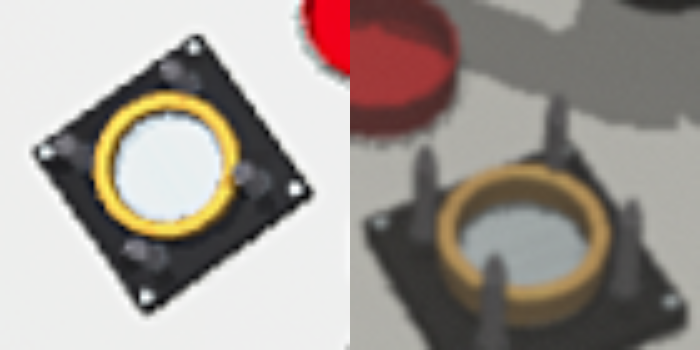

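Call:
arm_command(motion=[[-0.006,0.022,0,0],[-0.014,0.05,0,0],[-0.022,0.078,0,0],[-0.028,0.096,0,0],[-0.03,0.102,0,0]])

```text
clock: 16.22
tool_pos: [610.0, -168.4, 114.2]
tcp_rot: [179.9, -0.0, 37.0]
ft_force: [-0.5, 0.0, 0.4]
width: 85.5
```

Call:
arm_command(motion=[[0,0,0.015,0],[0,0,0.035,0],[0,0,0.055,0],[0,0,0.065,0],[0,0,0.07,0]])

```text
clock: 16.63
tool_pos: [607.0, -164.6, 40.3]
tcp_rot: [-179.7, 0.2, 37.1]
ft_force: [-0.4, 0.0, -0.5]
width: 85.3
```

```bash
python3 look.py d2 260 150
```

```text
[ 609.23 -166.22   43.61] [3.01 2.13 4.76] 85.2 [ 0.3 -0.6  0.1] 16.9833
```

View pics/d2.png

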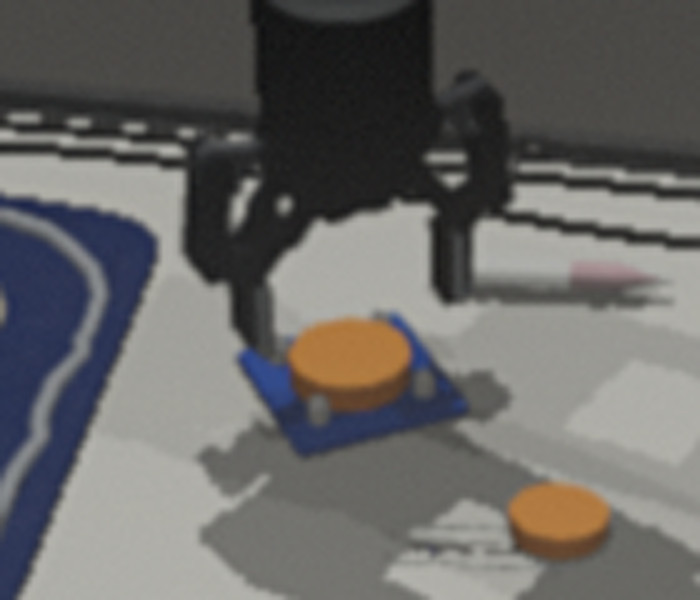

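Call:
arm_command(motion=[[0,0,0.008,0],[0,0,0.016,0],[0,0,0.021,0],[0,0,0.024,0],[0,0,0.024,0]])

```text
clock: 17.4
tool_pos: [608.3, -166.6, 18.1]
tcp_rot: [-179.9, 0.1, 37.0]
ft_force: [0.4, 0.2, -0.1]
width: 85.3
```

Call:
arm_command(motion=[[0,0,0,0],[0,0,0,0],[0,0,0,0]])

```text
clock: 17.65
tool_pos: [609.7, -167.1, 20.2]
tcp_rot: [180.0, -0.0, 37.0]
ft_force: [-0.1, -0.2, 0.1]
width: 85.1
```

Call:
arm_command(motion=[[0,0,0,0],[0,0,0,0],[0,0,0,0],[0,0,0,0],[0,0,0,0]], jaw=0)

```text
clock: 18.07
tool_pos: [610.1, -167.2, 20.8]
tcp_rot: [179.9, -0.1, 37.0]
ft_force: [0.4, 0.6, 3.4]
width: 53.5
```

Call:
arm_command(motion=[[0,0,0,0],[0,0,0,0],[0,0,0,0],[0,0,0,0]])

```text
clock: 18.4
tool_pos: [610.1, -167.2, 20.7]
tcp_rot: [179.9, -0.0, 37.0]
ft_force: [-0.1, 1.1, 6.1]
width: 53.6
```

Call:
arm_command(motion=[[0,0,-0.01,0],[0,0,-0.03,0],[0,0,-0.06,0],[0,0,-0.085,0],[0,0,-0.1,0]])

```text
clock: 18.82
tool_pos: [610.1, -167.2, 122.7]
tcp_rot: [179.9, -0.1, 37.0]
ft_force: [0.4, 0.1, 0.1]
width: 53.6
```

Call:
arm_command(motion=[[0.004,-0.014,0,0],[0.012,-0.042,0,0],[0.02,-0.072,0,0],[0.028,-0.102,0,0],[0.036,-0.132,0,0]])

```text
clock: 19.23
tool_pos: [555.9, -37.7, 117.2]
tcp_rot: [-179.8, 0.1, 37.0]
ft_force: [0.5, 0.4, -0.7]
width: 53.7
```

Call:
arm_command(motion=[[0.008,-0.03,0,0],[0.016,-0.06,0,0],[0.024,-0.09,0,0],[0.032,-0.118,0,0],[0.04,-0.145,0,0]])

```text
clock: 19.65
tool_pos: [500.2, 101.9, 117.3]
tcp_rot: [-179.8, 0.2, 37.0]
ft_force: [0.6, 1.0, -0.3]
width: 53.6
```

Call:
arm_command(motion=[[0.007,-0.026,0,0],[0.014,-0.052,0,0],[0.021,-0.078,0,0],[0.027,-0.098,0,0],[0.03,-0.108,0,0]])

```text
clock: 20.07
tool_pos: [459.1, 206.2, 117.4]
tcp_rot: [-179.9, 0.2, 37.1]
ft_force: [0.4, -0.7, -0.1]
width: 53.7
```

Call:
arm_command(motion=[[0,0,0.01,0],[0,0,0.02,0],[0,0,0.025,0],[0,0,0.025,0],[0,0,0.025,0]])

```text
clock: 20.48
tool_pos: [462.0, 203.2, 93.6]
tcp_rot: [-180.0, 0.1, 36.9]
ft_force: [1.1, 0.1, -0.1]
width: 54.0
```

```bash
python3 look.py d3 299 270
```

```text
[462.82 203.88  95.07] [0.47 0.72 1.01] 53.6 [-0.6  0.5 -0.5] 20.8333
```

Call:
arm_command(motion=[[0,0,0.006,0],[0,0,0.014,0],[0,0,0.022,0],[0,0,0.03,0],[0,0,0.036,0]])

```text
clock: 21.25
tool_pos: [461.4, 204.1, 57.0]
tcp_rot: [-180.0, 0.1, 37.0]
ft_force: [0.4, 0.1, -1.3]
width: 53.5
```

Call:
arm_command(motion=[[0,0,0.004,0],[0,0,0.008,0],[0,0,0.011,0],[0,0,0.013,0],[0,0,0.014,0]])

```text
clock: 21.67
tool_pos: [462.3, 204.3, 44.6]
tcp_rot: [180.0, 0.0, 37.0]
ft_force: [-0.0, 0.0, -0.6]
width: 53.6
```

Call:
arm_command(motion=[[0,0,0.002,0],[0,0,0.004,0],[0,0,0.0055,0],[0,0,0.006,0],[0,0,0.006,0]])

```text
clock: 22.08
tool_pos: [462.4, 204.3, 38.8]
tcp_rot: [180.0, -0.0, 37.0]
ft_force: [-0.2, 0.4, -0.3]
width: 53.8
```

Call:
arm_command(motion=[[0,0,0,0],[0,0,0,0]])

```text
clock: 22.25
tool_pos: [462.4, 204.3, 38.9]
tcp_rot: [180.0, -0.0, 37.0]
ft_force: [0.4, 0.3, -1.0]
width: 53.8
```

Call:
arm_command(motion=[[0,0,0.0005,0],[0,0,0.0005,0],[0,0,0.0005,0],[0,0,0.0005,0],[0,0,0.0005,0]], jaw=1)

```text
clock: 22.67
tool_pos: [462.4, 204.3, 38.4]
tcp_rot: [180.0, -0.0, 37.0]
ft_force: [-0.3, 0.5, 0.0]
width: 85.3
```

Call:
arm_command(motion=[[0,0,-0.008,0],[0,0,-0.025,0],[0,0,-0.045,0],[0,0,-0.062,0],[0,0,-0.07,0]])

```text
clock: 23.08
tool_pos: [463.9, 204.7, 111.6]
tcp_rot: [179.9, -0.2, 37.0]
ft_force: [0.2, -0.5, 0.2]
width: 85.1
```

```bash
sed -i 's/"blue":/"dark":(V<125),"blue":/' h.py; python3 - <<'E'
from h import *
T=cv2.imread("pics/t10.png");S=cv2.imread("pics/side0.png");T0=cv2.imread("pics/top0.png")
for im in(T,T0): print(loc(im,"top","dark",(264,268),20,0,28,10))
print(loc(S,"side","dark",(326,240),20,0,28,10))
print(read_state()["tool_pos"])
E
```

```text
(array([433.68106657,  40.40789536]), 830.0, 669.3993746037595)
(array([434.84221522,  46.66004078]), 634.5, 669.0002212780528)
(array([435.57234785,  49.91988001]), 566.0, 601.872428702889)
[463.87886104 204.7468616  111.59639454]
```

Call:
arm_command(motion=[[-0.014,0.013,0,0],[-0.042,0.039,0,0],[-0.074,0.068,0,0],[-0.102,0.094,0,0],[-0.117,0.108,0,0]])

```text
clock: 23.5
tool_pos: [432.8, 45.0, 108.1]
tcp_rot: [180.0, 0.1, 36.9]
ft_force: [0.1, 0.3, 0.1]
width: 85.0
```

Call:
arm_command(motion=[[0,0,0.015,0],[0,0,0.04,0],[0,0,0.06,0],[0,0,0.073,0],[0,0,0.08,0]])

```text
clock: 23.92
tool_pos: [432.2, 47.6, 26.2]
tcp_rot: [-179.9, 0.2, 37.0]
ft_force: [0.7, 0.5, 0.8]
width: 85.5
```

```bash
python3 look.py d4 326 225; python3 - <<'E'
from h import *
T=get_image("top"); cv2.imwrite("pics/t11.png",T)
p=proj("top",[[463,203.5,30]])[0]; print(loc(T,"top","amber",p,24,26,28,14))
E
```

```text
[433.74  47.67  28.17] [3.1  0.05 3.83] 85.4 [ 1.   0.8 -0.3] 24.2667
(array([462.76040308, 202.71624287]), 766.0, 729.5577154562343)
```

View pics/d4.png

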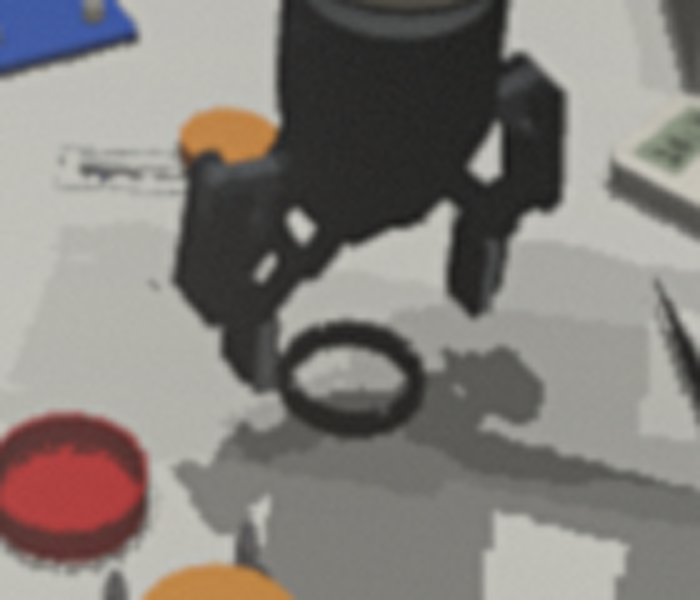

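```bash
python3 - <<'E'
from h import *
f=lambda x,y:(256+(x+.5)/5-.5,165+(y+.5)/5-.5)
S=cv2.imread("pics/d4_full.png")
print("mid",f(370,349),"ringc",f(352,378)); print(proj("side",[[433.8,47.6,27],[433.8,47.6,5]]))
print(ray("side",f(352,378),5),ray("side",f(370,349),27))
m=blob(S,"black",f(352,410),14); print(hullc(m))
E
```

```text
mid (329.6, 234.4) ringc (326.0, 240.2)
[[327.58970192 231.20050052]
 [326.77081232 239.67445236]]
[435.07692568  49.27813245   5.        ] [429.26811359  55.46056449  27.        ]
(array([326.19307359, 242.25497835]), 385.0)
```

Call:
arm_command(motion=[[0,0.001,0.006,0],[0,0.001,0.012,0],[0,0.001,0.016,0],[0,0.001,0.0175,0],[0,0.001,0.0175,0]])

```text
clock: 24.73
tool_pos: [433.7, 46.9, 9.8]
tcp_rot: [-179.9, 0.1, 37.0]
ft_force: [0.4, -0.2, -0.3]
width: 85.5
```

Call:
arm_command(motion=[[0,0,0,0],[0,0,0,0],[0,0,0,0]])

```text
clock: 24.98
tool_pos: [434.7, 46.8, 11.0]
tcp_rot: [180.0, -0.0, 37.0]
ft_force: [-0.1, 0.0, -0.5]
width: 85.5
```

Call:
arm_command(motion=[[0,0,0,0],[0,0,0,0],[0,0,0,0],[0,0,0,0],[0,0,0,0]], jaw=0)

```text
clock: 25.4
tool_pos: [435.3, 46.8, 11.7]
tcp_rot: [179.9, -0.1, 37.0]
ft_force: [-0.3, 0.3, 5.6]
width: 52.9
```

Call:
arm_command(motion=[[0,0,0,0],[0,0,0,0],[0,0,0,0],[0,0,0,0]])

```text
clock: 25.73
tool_pos: [435.3, 46.8, 11.7]
tcp_rot: [179.9, -0.1, 37.0]
ft_force: [-0.7, 0.6, 6.6]
width: 52.4
```

Call:
arm_command(motion=[[0,0,-0.01,0],[0,0,-0.03,0],[0,0,-0.06,0],[0,0,-0.085,0],[0,0,-0.1,0]])

```text
clock: 26.15
tool_pos: [435.5, 46.8, 114.0]
tcp_rot: [179.9, -0.2, 37.0]
ft_force: [1.2, -0.5, 0.6]
width: 52.7
```

Call:
arm_command(motion=[[0.006,-0.005,0,0],[0.016,-0.014,0,0],[0.03,-0.028,0,0],[0.046,-0.043,0,0],[0.062,-0.058,0,0]])

```text
clock: 26.57
tool_pos: [448.1, 131.6, 109.3]
tcp_rot: [-179.9, 0.1, 37.0]
ft_force: [0.2, 0.0, 0.4]
width: 53.0
```

Call:
arm_command(motion=[[0.016,-0.015,0,0],[0.031,-0.029,0,0],[0.043,-0.04,0,0],[0.051,-0.048,0,0],[0.0546,-0.051,0,0]])

```text
clock: 26.98
tool_pos: [461.1, 205.5, 109.5]
tcp_rot: [-179.9, 0.1, 37.1]
ft_force: [0.5, -0.8, -1.2]
width: 52.9
```

Call:
arm_command(motion=[[0,0,0.008,0],[0,0,0.015,0],[0,0,0.018,0],[0,0,0.018,0],[0,0,0.018,0]])

```text
clock: 27.4
tool_pos: [461.6, 203.3, 92.1]
tcp_rot: [-180.0, 0.1, 36.9]
ft_force: [-0.1, 0.6, -0.7]
width: 52.8
```

```bash
python3 look.py d5 299 265
```

```text
[462.22 203.8   93.07] [0.41 0.51 0.67] 52.1 [-0.8  0.7 -0.6] 27.75
```

View pics/d5.png

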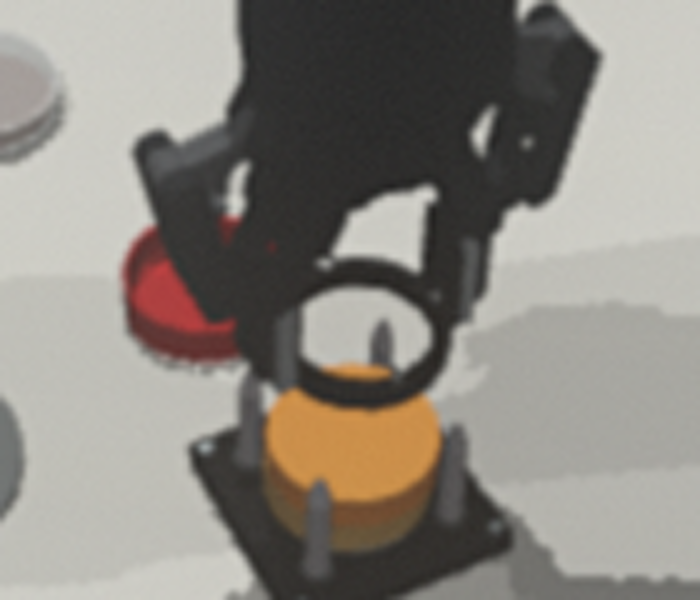

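Call:
arm_command(motion=[[0,0,0.006,0],[0,0,0.013,0],[0,0,0.02,0],[0,0,0.025,0],[0,0,0.027,0]])

```text
clock: 28.17
tool_pos: [460.9, 203.8, 64.0]
tcp_rot: [-179.9, 0.1, 37.0]
ft_force: [0.7, -0.6, -0.9]
width: 52.5
```

Call:
arm_command(motion=[[0,0,0.003,0],[0,0,0.006,0],[0,0,0.009,0],[0,0,0.012,0],[0,0,0.013,0]])

```text
clock: 28.58
tool_pos: [461.8, 204.0, 52.3]
tcp_rot: [-180.0, 0.0, 37.0]
ft_force: [0.6, -0.2, 0.1]
width: 52.5
```

Call:
arm_command(motion=[[0,0,0.0005,0],[0,0,0.001,0],[0,0,0.001,0],[0,0,0.001,0]])

```text
clock: 28.92
tool_pos: [462.1, 204.1, 52.0]
tcp_rot: [180.0, -0.0, 37.0]
ft_force: [-0.4, 0.3, -0.4]
width: 52.9
```

Call:
arm_command(motion=[[0,0,0.0003,0],[0,0,0.0003,0],[0,0,0.0003,0],[0,0,0.0003,0],[0,0,0.0003,0]], jaw=1)

```text
clock: 29.33
tool_pos: [462.1, 204.1, 51.6]
tcp_rot: [180.0, -0.0, 37.0]
ft_force: [-0.0, 0.3, 0.6]
width: 85.1
```

Call:
arm_command(motion=[[0,0,-0.006,0],[0,0,-0.02,0],[0,0,-0.038,0],[0,0,-0.053,0],[0,0,-0.06,0]])

```text
clock: 29.75
tool_pos: [463.3, 204.5, 114.3]
tcp_rot: [179.9, -0.2, 37.0]
ft_force: [0.8, 0.3, -0.7]
width: 85.8
```

Call:
arm_command(motion=[[0.018,0.012,0,0],[0.046,0.03,0,0],[0.078,0.05,0,0],[0.108,0.069,0,0],[0.13,0.082,0,0]])

```text
clock: 30.17
tool_pos: [617.7, 216.7, 111.5]
tcp_rot: [180.0, -0.0, 37.0]
ft_force: [-1.3, 0.5, 0.6]
width: 85.6
```

```bash
python3 look.py d6 280 270
```

```text
[616.44 216.69 111.13] [7.02 0.13 0.9 ] 85.4 [-0.3  0.6  0.5] 30.5167
```

Call:
arm_command(motion=[[0,0,0.015,0],[0,0,0.04,0],[0,0,0.065,0],[0,0,0.078,0],[0,0,0.083,0]])

```text
clock: 30.93
tool_pos: [611.9, 216.3, 24.4]
tcp_rot: [-179.8, 0.3, 37.0]
ft_force: [-0.8, -0.2, -0.9]
width: 85.5
```

Call:
arm_command(motion=[[0,0,0.003,0],[0,0,0.007,0],[0,0,0.01,0],[0,0,0.012,0],[0,0,0.012,0]])

```text
clock: 31.35
tool_pos: [615.5, 216.9, 17.0]
tcp_rot: [180.0, -0.0, 37.0]
ft_force: [-0.8, -0.1, -1.0]
width: 85.7
```

Call:
arm_command(motion=[[0,0,0,0],[0,0,0,0],[0,0,0,0]])

```text
clock: 31.6
tool_pos: [615.5, 216.9, 17.0]
tcp_rot: [180.0, -0.0, 37.0]
ft_force: [0.5, -0.2, -0.3]
width: 85.5
```

Call:
arm_command(motion=[[0,0,0,0],[0,0,0,0],[0,0,0,0],[0,0,0,0],[0,0,0,0]], jaw=0)

```text
clock: 32.02
tool_pos: [615.8, 217.0, 17.2]
tcp_rot: [180.0, -0.1, 37.0]
ft_force: [0.2, 0.3, 3.8]
width: 53.3
```

Call:
arm_command(motion=[[0,0,0,0],[0,0,0,0],[0,0,0,0],[0,0,0,0]])

```text
clock: 32.35
tool_pos: [615.8, 217.0, 17.3]
tcp_rot: [180.0, -0.1, 37.0]
ft_force: [0.7, 0.6, 5.2]
width: 53.6
```

Call:
arm_command(motion=[[0,0,-0.01,0],[0,0,-0.03,0],[0,0,-0.06,0],[0,0,-0.085,0],[0,0,-0.095,0]])

```text
clock: 32.77
tool_pos: [616.6, 217.2, 115.4]
tcp_rot: [179.9, -0.2, 37.0]
ft_force: [1.3, -0.2, 0.0]
width: 53.7
```

Call:
arm_command(motion=[[-0.008,0.01,0,0],[-0.022,0.028,0,0],[-0.04,0.051,0,0],[-0.058,0.075,0,0],[-0.078,0.1,0,0]])

```text
clock: 33.18
tool_pos: [611.0, 88.3, 108.6]
tcp_rot: [-179.9, 0.2, 37.0]
ft_force: [0.1, -0.8, -0.3]
width: 53.5
```

Call:
arm_command(motion=[[-0.018,0.023,0,0],[-0.036,0.046,0,0],[-0.054,0.07,0,0],[-0.072,0.093,0,0],[-0.088,0.113,0,0]])

```text
clock: 33.6
tool_pos: [608.5, -55.5, 108.6]
tcp_rot: [-179.8, 0.2, 36.9]
ft_force: [1.3, 0.3, -0.8]
width: 53.4
```

Call:
arm_command(motion=[[-0.016,0.021,0,0],[-0.034,0.044,0,0],[-0.052,0.067,0,0],[-0.064,0.083,0,0],[-0.07,0.09,0,0]])

```text
clock: 34.02
tool_pos: [606.9, -170.0, 108.7]
tcp_rot: [-179.8, 0.2, 36.8]
ft_force: [-0.1, 0.4, -1.2]
width: 52.9
```

Call:
arm_command(motion=[[0,0,0.01,0],[0,0,0.025,0],[0,0,0.04,0],[0,0,0.048,0],[0,0,0.05,0]])

```text
clock: 34.43
tool_pos: [606.6, -165.0, 57.2]
tcp_rot: [-179.7, 0.2, 37.1]
ft_force: [-0.4, 0.3, -0.5]
width: 53.7
```

```bash
python3 look.py d7 260 150;python3 look.py d7 260 150
```

```text
[ 608.96 -166.47   61.  ] [2.51 1.8  4.31] 53.5 [ 0.3 -1.3 -0.4] 34.7833
[ 609.4  -167.33   62.13] [0.58 0.08 0.78] 53.4 [-0.4 -0.4 -0.6] 35.1333
```

Call:
arm_command(motion=[[0,0,0.006,0],[0,0,0.014,0],[0,0,0.022,0],[0,0,0.028,0],[0,0,0.031,0]])

```text
clock: 35.55
tool_pos: [607.9, -166.7, 28.3]
tcp_rot: [-179.8, 0.1, 37.0]
ft_force: [0.2, -0.0, -1.5]
width: 53.5
```

Call:
arm_command(motion=[[0,0,0.002,0],[0,0,0.005,0],[0,0,0.007,0],[0,0,0.008,0],[0,0,0.009,0]])

```text
clock: 35.97
tool_pos: [609.2, -167.2, 21.6]
tcp_rot: [180.0, -0.0, 37.0]
ft_force: [-0.5, 0.1, -2.0]
width: 53.2
```

Call:
arm_command(motion=[[0,0,0.0003,0],[0,0,0.0005,0],[0,0,0.0005,0],[0,0,0.0005,0]])

```text
clock: 36.3
tool_pos: [609.2, -167.2, 21.3]
tcp_rot: [180.0, -0.0, 37.0]
ft_force: [0.3, 0.5, 0.0]
width: 53.3
```

Release, retreat upward and to the side, then check everything.

Call:
arm_command(motion=[[0,0,0,0],[0,0,0,0],[0,0,0,0],[0,0,0,0],[0,0,0,0]], jaw=1)

```text
clock: 36.72
tool_pos: [609.1, -167.2, 21.1]
tcp_rot: [180.0, -0.0, 37.0]
ft_force: [-0.1, -0.1, 0.6]
width: 85.7
```

Call:
arm_command(motion=[[0,0,-0.008,0],[0,0,-0.025,0],[0,0,-0.05,0],[0,0,-0.08,0],[0,0,-0.11,0]])

```text
clock: 37.13
tool_pos: [608.6, -167.0, 132.2]
tcp_rot: [-179.9, 0.0, 37.0]
ft_force: [1.0, 0.3, 0.1]
width: 85.3
```

Call:
arm_command(motion=[[-0.03,0,-0.01,0],[-0.06,0,-0.02,0],[-0.09,0,-0.03,0],[-0.12,0,-0.04,0],[-0.15,0,-0.05,0]])

```text
clock: 37.55
tool_pos: [488.2, -258.0, 182.3]
tcp_rot: [179.9, -0.0, 37.0]
ft_force: [0.6, -0.5, -0.6]
width: 85.3
```

Call:
arm_command(motion=[[-0.025,0,0,0],[-0.05,0,0,0],[-0.075,0,0,0],[-0.09,0,0,0],[-0.1,0,0,0]])

```text
clock: 37.97
tool_pos: [408.2, -318.6, 181.8]
tcp_rot: [179.9, 0.0, 36.9]
ft_force: [0.0, -0.1, 0.3]
width: 85.2
```

```bash
python3 look.py e1 299 285; python3 - <<'E'
from h import *
T=get_image("top");S=get_image("side")
p=proj("top",[[610,-167,15]])[0]; print("green",loc(T,"top","green",p,26,8,28,14))
p=proj("top",[[528,125,9]])[0]; print("red",loc(T,"top","red",p,26,0,29,18))
r=lambda im,x,y,w=70:cv2.resize(im[y:y+w,x:x+w],(300,300),interpolation=cv2.INTER_CUBIC)
cv2.imwrite("pics/e2.png",np.vstack([np.hstack([r(T,148,218),r(S,264,255)]),np.hstack([r(T,335,146),r(S,225,130)])]))
E
```

```text
[ 409.27 -317.87  181.4 ] [2.4  2.   0.52] 85.3 [ 0.3 -0.6  0.2] 38.3167
green (array([ 610.02243543, -168.34172256]), 587.5, 661.3346842445899)
red (array([528.4909551, 124.9699675]), 653.0, 718.7938451560913)
```

View pics/e2.png

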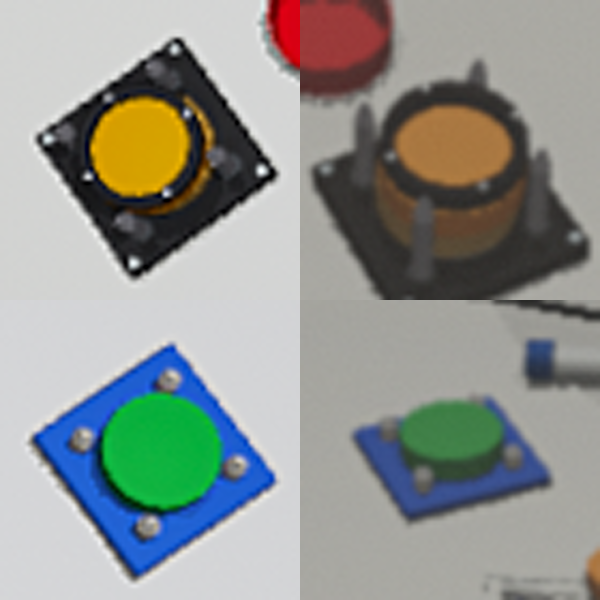

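```bash
python3 - <<'E'
from h import *
P=[ray("top",(148+(x+.5)*.2333-.5,218+(y+.5)*.2333-.5),50)[:2] for x,y in((109,98),(188,114),(167,193),(88,177))]
print(np.mean(P,0),[np.hypot(*(p-np.mean(P,0))).round(1) for p in P])
hp=[(388,157),(517,87),(482,187)]
hand_in()
E
```

```text
[462.19641775 203.13453385] [np.float64(24.8), np.float64(25.3), np.float64(24.7), np.float64(25.2)]
the job is handed in; nothing more can be done
```

The swap is done and I handed the job in at about 38 s of the 128 s allowed. I moved the green blank to the grey pad, then stacked the brass spacer, amber blank and retaining ring in the mount. Last, I moved the green blank from the pad into the blue cradle.

**Final checks (top camera):**

| Item | Measured offset | Limit |
|---|---|---|
| Retaining ring from mount centre | about 1.2 mm | 6 mm |
| Spacer from mount centre, measured before the amber blank went on | about 0.8 mm | 6 mm |
| Amber blank from mount centre, measured before the ring went on | about 1 mm | 6 mm |
| Green blank from cradle centre | about 0.3 mm | 8 mm |

- **Flatness:** the ring's four pips all lie at equal distance (24.7–25.3 mm) when projected at the expected 50 mm height. That fits a flat ring at the right level, and both pictures show everything lying flat.
- **Bystanders:** the red cap did not move by my measurement. I did not re-measure the pink dish, but the arm only ever passed over it at height.
- **Gripper:** it was open and well clear when I handed in.

**What disagreed or went wrong:**
- The side camera read about 3 mm further in y than the top camera. I trusted the top camera because it agreed with the arm to about 1 mm.
- The first set-down on the pad was too fast, and the wrist force read about 40 N for a moment, still below the 120 N limit. The blank was gripped between the fingers, so I don't expect the 40 N limit on the arm and gripper body to apply. Later set-downs were slower, with readings of about 2 N or less.

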